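# Present a reagent cartridge to the tag reader

## Task

Pull the drawer of the small bench-top unit well open by its handle, take out the green-capped reagent cartridge, lift it higher than the capped sample tubes and carry it over them to the tag reader. Finish still holding it upright and still, hovering about 15 mm above the dark reader window, centred on the blue outline with its long side along the outline's long side, so that its tag can be read. Never touch the reader, leave the drawer open with the orange-capped cartridge standing in it, and do not disturb the tube rack or the jar.

Things in the scene. Friction and masses are not known exactly. Their poses are not given: they have to be found in the camera images.
- cart_green: the reagent cartridge to present: white plastic block 80 mm long (its x) by 34 mm wide (its y) by 56 mm high, with a green band and two green screw caps on top (24 mm diameter, 14 mm high, at x = +-21 mm), 70 mm high over all; about 0.16 kg. It stands upright in the drawer, long side roughly along the drawer's slide. Origin: centre of its underside, z up. Grip it across its 34 mm width
- cart_orange: a second, identical cartridge with orange band and caps, standing beside the green one in the same drawer (either may be on the left); to be left standing there. Origin: centre of its underside, z up
- cab_drawer0 (a joint): how far the only drawer of the bench-top unit is pulled out, in m: 0 shut (it may start up to 0.02 open), 0.197 fully out; about 1 N of friction; it stays where it is left. The unit: fixed to the bench, grey with a white front, 280 mm deep, 280 mm wide, 125 mm high. At 0.15 both cartridges stand wholly in front of its top
- cab_drawer0_handle (a point): middle of the drawer's steel bar handle: a level round bar of 11 mm diameter and 120 mm length along the drawer's y, its axis 35 mm in front of the drawer front (29 mm free behind it) and about 87 mm above the bench, 38 mm below the unit's top. x points straight into the unit, z up: the drawer is pulled along -x. Moves with the drawer
- drawer_floor (a point): point on the drawer's inner floor, midway between its sides and 68 mm behind the inner face of its front panel, 22 mm above the bench; inside, the drawer measures 235 mm (x) by 238 mm (y), its side walls reach 87 mm and its front panel 114 mm above the bench. The cartridges stand about 60 mm to either side of this point. Axes as the handle's; moves with the drawer
- reader: the tag reader, fixed to the bench: white base 220 mm (its x) by 200 mm (its y), its top 22 mm above the bench, with grey guard walls 70 mm high above the bench along both 220 mm sides (184 mm free between them) and 36 mm high rims along the other two sides. Origin: centre of its underside, z up
- reader_window (a point): centre of the reader's dark window, on its top face 24 mm above the bench; the blue outline of the cartridge's footprint, 88 by 42 mm, is centred on it, long side along the reader's x. z up
- tube_rack: blue rack with six capped sample tubes in one row: 200 mm long (its x), 50 mm wide (its y), 106 mm high over the caps, loose, 0.45 kg; stands between the drawer unit and the reader. Origin: centre of its underside, z up
- serum_jar: small amber jar with a red cap, 48 mm diameter, 75 mm high, loose; stands beyond the reader. Origin: centre of its underside, z up

How it is judged:
On the way, in this order (a step that is already met when the one before it is completed fails the run):
1. the drawer is pulled at least 90 mm open (value of joint cab_drawer0 above 0.09 m), for 0.2 s.
2. the green cartridge is lifted higher than the tubes (its underside over 110 mm above the bench) (height (world z) of cart_green above 0.11 m and contact force between cart_green and the fingers above 1 N), for 0.2 s.
At the end, for the whole second after the job is handed in: Green cartridge held still, 5 to 27 mm above the window, within 12 mm of its centre and 0.15 rad of its long side, tilted under 0.12 rad; reader untouched; drawer over 60 mm open, orange cartridge upright on its floor; rack and jar within 15 mm of their places (z of cart_green in the frame of reader_window between 0.005 and 0.027 m and horizontal distance between cart_green and reader_window below 0.012 m and angle between the x axis of cart_green and the x axis of reader_window, either way round below 0.15 rad and angle between cart_green's own z axis and vertical below 0.12 rad and linear speed of cart_green below 0.02 m/s and contact force between cart_green and the fingers above 1 N and contact force between reader and anything else below 0.2 N and value of joint cab_drawer0 above 0.06 m and angle between cart_orange's own z axis and vertical below 0.3 rad and distance between cart_orange and drawer_floor below 0.13 m and height (world z) of cart_orange below 0.035 m and distance of each of tube_rack, serum_jar from where it was at the start of the episode below 0.015 m); the arm keeps its last pose, push and grip.
It fails at once if the reader is touched (more than 1 N) (contact force between reader and anything else above 1 N).
It fails at once if the tube rack is pushed more than 15 mm or tipped (distance of tube_rack from where it was at the start of the episode above 0.015 m or angle between tube_rack's own z axis and vertical above 0.15 rad).
It fails at once if the jar is pushed more than 15 mm or tipped (distance of serum_jar from where it was at the start of the episode above 0.015 m or angle between serum_jar's own z axis and vertical above 0.3 rad).
It fails at once if the orange cartridge is tipped or lifted (angle between cart_orange's own z axis and vertical above 0.5 rad or height (world z) of cart_orange above 0.06 m).
It also fails if it takes over 58 s, if anything falls off the work surface, if the arm or the gripper's body presses on something with over 40 N, if the wrist force passes 120 N, or if a joint passes its speed limit or range.

## Robot

A 7-joint arm with a two-finger parallel gripper is mounted at the origin on the work surface. World frame = base frame: x ahead of the robot, y to its left, z up, the work surface at z = 0. Lengths are in m, angles in rad, forces in N, time in s.
With the tool pointing down it reaches from about 0.4 to 0.85 m from the base axis. Payload 4.5 kg.
Tool frame: the origin (TCP) lies at the very end of the fingers, on their centre line; the grasp point (between the pads) lies 19 mm behind it; z points along the fingers, y is the line along which they close (so a half turn about z gives the same grasp; the last joint's range is limited). The gripper opens to 88 mm and grips with 3 to 60 N. Pads are 18 mm wide; open, the fingers measure 123 mm over their backs; the gripper's body (75 mm by 187 mm) begins 45 mm behind the grasp point.
Start: joints at [-1.147, 0.689, -0.195, 1.565, 0.157, 0.902, -0.215], TCP at [0.237, 0.578, 0.239] pointing down, gripper open.
Joint ranges: [-3.01, 3.01], [-0.46, 2.08], [-1.47, 1.51], [0.13, 2.56], [-1, 4.14], [0.04, 2.09], [-2.66, 2.66]. Speed limits (rad/s): [2.57, 2.57, 3.14, 3.14, 3.14, 3.14, 3.14].

## Interface

Orientations are given as a unit quaternion [x, y, z, w].
In Python, from plant import r gives the robot as it stands. The module is installed in compiled form; this text tells all that it offers.
- The arm moves only by the shell command python3 -m pendant 'ROWS' [FORCE]. ROWS is JSON, one flat list of numbers, 7 for each row, row after row: the opening, from 0 (shut) to 1 (fully open), then the shift along the tool's x, y, z scaled (see below), then the turn, a rotation vector about the tool's x, y, z scaled (see below). A call has 1 to 12 rows; each row is the pose to reach, as a shift and turn from the pose commanded when the call began, along the tool's axes at that moment; what a row does not reach only later rows make up. The controller multiplies each number of a shift by 0.15 m and each number of a turn by pi/2 rad. A row lasts 1/10 s, in which the tool goes at most 50 mm and 8.59 degrees, less where a joint would pass 70% of its speed; a pose out of reach is approached as far as the arm can. A call with a number of a shift or a turn outside -1 to 1 is refused whole. A call with a gripper value outside its range is refused whole. The fingers move at their own pace and stop on an object; FORCE is the grip in N (left out, the last holds). Time passes only in rows, so rows that repeat a pose let the fingers close. It gives the time, the measured TCP pose, the force, the opening and the grip force at its end, in the units of the state.
- r.get_state(): the state, without advancing time (a new reading comes with each control period).
- r.snapshot(name): name is "scene" or "top" or "wrist"; returns a dict with "img" (420x560x3 uint8, red, green, blue), "mtx" (3x3 intrinsics, pixels), "k1" (the pictures are not rectified: a ray, as slopes to the right and down, at radius r is drawn at 1 + k1 r^2 times it, then the intrinsics apply), "cam_to_world" (4x4, takes a point from camera to world coordinates). Camera axes: x right, y up, looking along -z (the intrinsics and any distortion apply to the point x, -y, -z); pixel columns grow to the right and rows downward; lengths in m; the calibration is good to about 2 mm. A picture is of the moment at which its call begins. There is no depth.
- r.finish_job(): hands the job in; it is judged then, once.
The state is a dict: "clock": time; "q": joint angles; "qd": joint speeds; "joint_torque": joint torques, N m; "tool_pos": TCP position; "eef_rot": TCP orientation; "contact_force": force on the tool from outside, world axes, zero at the start; "moment": the same for the moment, N m; "opening": opening from 0.0 (shut) to 1.0 (fully open); "finger_force": force on a finger pad.
Only numpy, scipy, OpenCV 4.12 (cv2) and the standard library are available. Lean on these libraries where they do the work, as an engineer would, in place of code of your own. Each camera call takes 0.05 s, during which the arm holds its last target. There are 200 camera calls.

## Working session

There is one attempt and no reset: what is moved stays moved. The work goes in short steps, Python scripts to look and compute and a shell command to move; the robot and the scene stay as the last step left them, time stands still between calls to the robot, and variables do not carry over. Pictures are saved under pics/ and viewed, at most 10 in all, crops included, and the job is handed in when it is done.

```bash
mkdir -p pics; python3 - <<'E'
from plant import r
import cv2,numpy as np
s=r.get_state();print({k:np.round(v,3).tolist() for k,v in s.items()})
for n in("scene","top"):
    d=r.snapshot(n);cv2.imwrite(f"pics/{n}0.png",d["img"][:,:,::-1])
    np.savez(f"{n}0.npz",**d);print(n,d["mtx"],d["k1"],np.round(d["cam_to_world"],3))
E
```

```text
{'clock': 0.0, 'q': [-1.147, 0.69, -0.194, 1.566, 0.157, 0.903, -0.215], 'qd': [-0.001, 0.001, 0.001, 0.0, 0.002, 0.0, -0.001], 'joint_torque': [-0.001, -52.758, -1.267, -15.343, -0.053, 0.007, 0.0], 'tool_pos': [0.237, 0.577, 0.238], 'eef_rot': [0.194, 0.981, -0.001, -0.0], 'contact_force': [-0.204, -0.433, -0.681], 'moment': [-0.018, -0.048, -0.004], 'finger_force': 0.0, 'opening': 0.999}
scene [[507.51333143   0.         279.39901861]
 [  0.         507.51333143 212.22299493]
 [  0.           0.           1.        ]] -0.17479481390190985 [[-0.772 -0.461  0.438  1.118]
 [ 0.636 -0.572  0.518  0.591]
 [ 0.012  0.679  0.734  0.884]
 [ 0.     0.     0.     1.   ]]
top [[404.904054     0.         278.15373419]
 [  0.         404.904054   209.07441132]
 [  0.           0.           1.        ]] -0.05553872629760817 [[-0.026  0.997 -0.07   0.529]
 [-1.    -0.027 -0.004  0.03 ]
 [-0.006  0.07   0.998  1.115]
 [ 0.     0.     0.     1.   ]]
```

View pics/scene0.png

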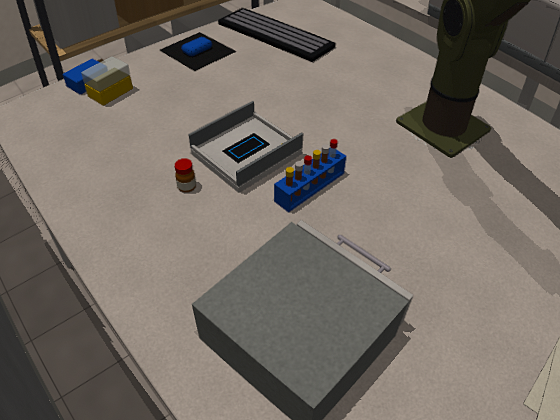

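View pics/top0.png

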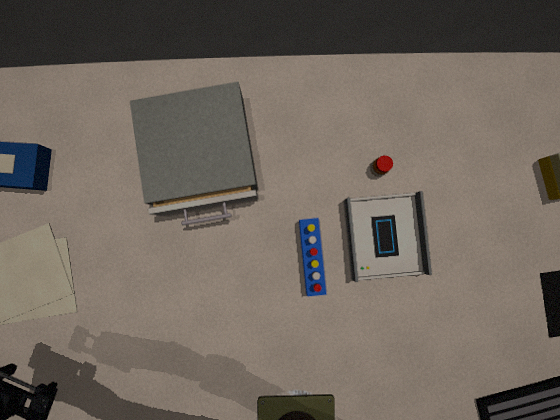

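The top view shows the unit at columns 131-257, rows 83-205, with its drawer slightly open. The handle is near (207,218), the rack near (313,257), the reader outline near (385,237) and the jar at (384,164). In the scene view the handle runs from about (338,237) to (389,268), and the outline is near (246,147).

```bash
cat > h.py <<'E'
import numpy as np,cv2
def ray(d,p):
    p=np.asarray(p,float).reshape(-1,1,2)
    u=cv2.undistortPoints(p,d["mtx"],np.array([float(d["k1"]),0,0,0])).reshape(-1,2)
    # k1 model: drawn = (1+k1 r^2)*ray, same as OpenCV
    T=d["cam_to_world"];v=np.c_[u[:,0],-u[:,1],-np.ones(len(u))]@T[:3,:3].T
    return T[:3,3],v/np.linalg.norm(v,axis=1)[:,None]
def plane(d,p,z):
    o,v=ray(d,p);return o+v*((z-o[2])/v[:,2])[:,None]
def tri(da,pa,db,pb):
    A=np.zeros((3,3));b=np.zeros(3);L=[]
    for d,p in((da,pa),(db,pb)):
        o,v=ray(d,p);P=np.eye(3)-np.outer(v[0],v[0]);A+=P;b+=P@o;L.append((o,P))
    x=np.linalg.solve(A,b);return x,[round(float(np.linalg.norm(P@(x-o)))*1e3,1) for o,P in L]
def big(m,k=1):
    c=sorted(cv2.findContours(m.astype(np.uint8),cv2.RETR_EXTERNAL,cv2.CHAIN_APPROX_NONE)[0],key=cv2.contourArea)[::-1]
    return c[:k]
E
python3 - <<'E'
from h import *
t=dict(np.load("top0.npz"));s=dict(np.load("scene0.npz"))
def hsv(d):return cv2.cvtColor(d["img"],cv2.COLOR_RGB2HSV)
C={}
for n,d,(x0,y0,x1,y1) in(("top",t,(365,205,410,265)),("scene",s,(215,125,280,170))):
    H=hsv(d);m=np.zeros(H.shape[:2],bool)
    m[y0:y1,x0:x1]=(cv2.inRange(H,(85,100,90),(125,255,255))>0)[y0:y1,x0:x1]
    ys,xs=np.nonzero(m);h=cv2.convexHull(np.c_[xs,ys].astype(np.int32))
    M=cv2.moments(h);C[n]=(M["m10"]/M["m00"],M["m01"]/M["m00"])
    w=plane(d,h.reshape(-1,2),.024)[:,:2]
    print(n,"outline",C[n],m.sum(),cv2.minAreaRect((w*1000).astype(np.float32)))
print("window",tri(t,C["top"],s,C["scene"]))
# rack & jar from the top
H=hsv(t);m=np.zeros(H.shape[:2],bool);m[215:300,295:330]=(cv2.inRange(H,(105,120,60),(125,255,255))>0)[215:300,295:330]
ys,xs=np.nonzero(m);print("rack",cv2.minAreaRect((plane(t,np.c_[xs,ys],.06)[:,:2]*1000).astype(np.float32)))
m=(H[:,:,1]>150)&((H[:,:,0]<8)|(H[:,:,0]>172));m[:,:360]=0
c=big(m)[0].reshape(-1,2);print("jar",plane(t,c.mean(0)[None],.075))
# unit front edge
a=cv2.resize(t["img"][190:235,140:265],None,fx=6,fy=6,interpolation=cv2.INTER_CUBIC)
b=cv2.resize(s["img"][225:280,285:415],None,fx=5.77,fy=5.5,interpolation=cv2.INTER_CUBIC)
b=b[:,:750];cv2.imwrite("pics/crop1.png",np.vstack([a,b])[:600,:,::-1])
E
```

```text
top outline (384.63247863247864, 235.9214332675871) 134 ((525.6967163085938, -251.09727478027344), (89.41423797607422, 42.321598052978516), 3.8919970989227295)
scene outline (245.56578335657832, 146.906090190609) 106 ((524.6207275390625, -252.32289123535156), (89.32122039794922, 44.293766021728516), 3.9366281032562256)
window (array([ 0.52563296, -0.25131297,  0.02446683]), [0.4, 0.4])
rack ((477.2459716796875, -50.75300598144531), (198.1819305419922, 51.2955322265625), 4.171394348144531)
jar [[ 0.71339624 -0.2439134   0.075     ]]
```

View pics/crop1.png

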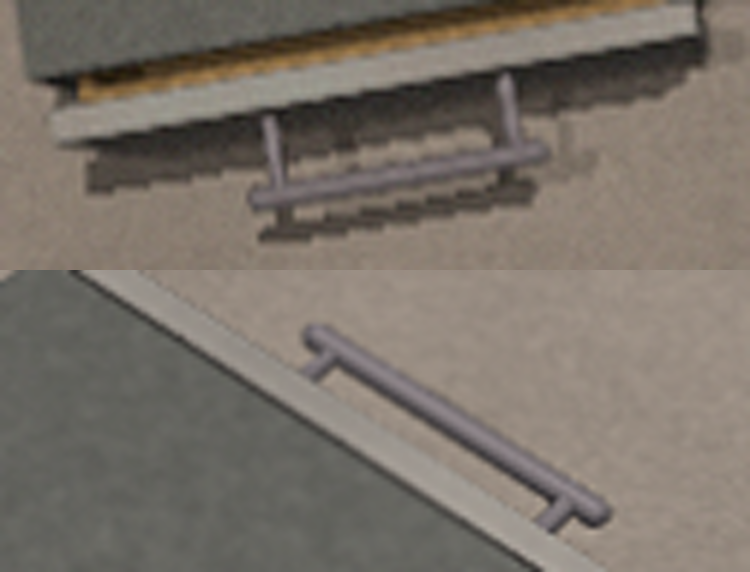

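The crop shows the bar clearly. In the top view its ends are at crop (258,199) and (542,152); in the scene view they are at (317,334) and (600,510).

```bash
python3 - <<'E'
from h import *
t=dict(np.load("top0.npz"));s=dict(np.load("scene0.npz"))
T=lambda x,y:(140+(x+.5)/6-.5,190+(y+.5)/6-.5)
S=lambda x,y:(285+(x+.5)/5.77-.5,225+(y-270+.5)/5.5-.5)
a,ea=tri(t,T(258,199),s,S(600,510));b,eb=tri(t,T(542,152),s,S(317,334))
print(a,ea,b,eb,np.linalg.norm(a-b));m=(a+b)/2
d=(a-b)[:2];ang=np.degrees(np.arctan2(d[1],d[0]))-90
print("mid",m,"drawer x angle deg",ang)
from plant import r
from scipy.spatial.transform import Rotation as R
q=r.get_state();Rt=R.from_quat(q["eef_rot"]);p=q["tool_pos"]
print(Rt.as_matrix().round(3))
u=np.array([np.cos(np.radians(ang)),np.sin(np.radians(ang)),0])
yd=u;zd=np.array([0,0,-1.]);xd=np.cross(yd,zd)
G=R.from_matrix(np.c_[xd,yd,zd])
rv=(Rt.inv()*G).as_rotvec();print("turn scaled",rv/(np.pi/2), "alt",(Rt.inv()*G*R.from_euler('z',180,degrees=True)).as_rotvec()/(np.pi/2))
for z in(.2,.075):
    tgt=m-u*.005;tgt[2]=z;print(tgt,Rt.inv().apply(tgt-p)/.15)
E
```

```text
[0.57206687 0.27868734 0.0884137 ] [0.8, 0.8] [0.58906776 0.15741411 0.08682338] [0.6, 0.6] 0.12246941030555998
mid [0.58056731 0.21805073 0.08761854] drawer x angle deg 7.98010068550515
[[-0.925  0.38  -0.001]
 [ 0.38   0.925 -0.002]
 [-0.    -0.002 -1.   ]]
turn scaled [-9.04012023e-04  5.96737246e-04  6.63205414e-01] alt [-6.90094047e-04 -1.04544055e-03 -1.33679409e+00]
[0.57561573 0.21735658 0.2       ] [-2.99866114 -1.36405374  0.25599742]
[0.57561573 0.21735658 0.075     ] [-2.99857644 -1.36270174  1.08932965]
```

```bash
python3 -m pendant '[0.36,-0.5,-0.2,0,0,0,0.3, 0.36,-1,-0.45,0.2,0,0,0.663, 0.36,-1,-0.45,0.2,0,0,0.663, 0.36,-1,-0.45,0.2,0,0,0.663, 0.36,-1,-0.45,0.2,0,0,0.663, 0.36,-1,-0.45,0.2,0,0,0.663, 0.36,-1,-0.45,0.2,0,0,0.663, 0.36,-1,-0.45,0.2,0,0,0.663, 0.36,-1,-0.45,0.2,0,0,0.663]'
cat > to.py <<'E'
from h import *
from plant import r
from scipy.spatial.transform import Rotation as R
def to(tgt,ydeg):
    q=r.get_state();Rt=R.from_quat(q["eef_rot"]);a=np.radians(ydeg)
    y=np.array([np.cos(a),np.sin(a),0]);z=np.array([0,0,-1.])
    G=R.from_matrix(np.c_[np.cross(y,z),y,z])
    print("clock",q["clock"],"pos",np.round(q["tool_pos"],4),"F",np.round(q["contact_force"],1),"open",q["opening"],q["finger_force"])
    print("shift",np.round(Rt.inv().apply(np.array(tgt)-q["tool_pos"])/.15,3),"turn",np.round((Rt.inv()*G).as_rotvec()/(np.pi/2),3))
E
python3 -c "
from to import *
to([.5756,.2174,.19],8);to([.5756,.2174,.076],8)"
```

```text
clock: 1.0
tool_pos: [0.3503, 0.4586, 0.2085]
eef_rot: [0.655, 0.756, -0.0, 0.0]
contact_force: [-0.2, 0.0, 0.5]
opening: 0.358
finger_force: 0.0
clock 1.0 pos [0.3503 0.4586 0.2085] F [-0.2  0.   0.5] open 0.3578393887026926 0.0
shift [-1.806  1.257  0.124] turn [-0.     0.     0.002]
clock 1.0 pos [0.3503 0.4586 0.2085] F [-0.2  0.   0.5] open 0.3578393887026926 0.0
shift [-1.806  1.257  0.884] turn [-0.     0.     0.002]
```

```bash
python3 -m pendant '[0.36,-0.3,0.21,0,0,0,0, 0.36,-0.6,0.42,0,0,0,0, 0.36,-0.9,0.63,0,0,0,0, 0.36,-0.9,0.63,0,0,0,0]' >/dev/null; python3 -m pendant '[0.36,-0.3,0.21,0,0,0,0, 0.36,-0.6,0.42,0,0,0,0, 0.36,-0.906,0.627,0.1,0,0,0, 0.36,-0.906,0.627,0.124,0,0,0, 0.36,-0.906,0.627,0.124,0,0,0]'
python3 - <<'E'
from to import *
to([.5756,.2174,.076],8)
d=r.snapshot("wrist");cv2.imwrite("pics/w1.png",d["img"][:,:,::-1])
E
```

```text
clock: 1.9
tool_pos: [0.576, 0.2132, 0.1889]
eef_rot: [0.658, 0.753, -0.001, 0.0]
contact_force: [-0.2, 0.5, -0.4]
opening: 0.362
finger_force: 0.0
clock 1.9 pos [0.576  0.2132 0.1889] F [-0.2  0.5 -0.4] open 0.36159171296697945 0.0
shift [0.03  0.002 0.752] turn [-0.001  0.001 -0.002]
```

View pics/w1.png

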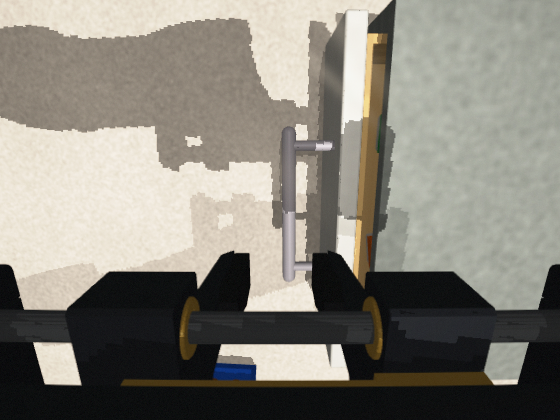

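The wrist view shows the bar upright at column 288, between the two fingers (inner faces at about 250 and 312), so the yaw is right. Next I descend.

```bash
python3 -m pendant '[0.36,0,0,0.1,0,0,0, 0.36,0,0,0.2,0,0,0, 0.36,0,0,0.3,0,0,0, 0.36,0,0,0.4,0,0,0, 0.36,0,0,0.5,0,0,0, 0.36,0,0,0.58,0,0,0, 0.36,0,0,0.66,0,0,0, 0.36,0,0,0.75,0,0,0, 0.36,0,0,0.75,0,0,0]'; python3 -m pendant '[0,0,0,0,0,0,0, 0,0,0,0,0,0,0, 0,0,0,0,0,0,0, 0,0,0,0,0,0,0]' 15
```

```text
clock: 2.85
tool_pos: [0.5737, 0.2164, 0.0757]
eef_rot: [0.656, 0.755, -0.001, -0.001]
contact_force: [-0.2, -0.4, 1.5]
opening: 0.358
finger_force: 0.0
clock: 3.25
tool_pos: [0.5757, 0.2168, 0.0783]
eef_rot: [0.656, 0.755, 0.001, 0.0]
contact_force: [1.2, 1.1, 1.5]
opening: 0.116
finger_force: 15.0
```

```bash
python3 -m pendant '[0,0,-0.08,0,0,0,0, 0,0,-0.18,0,0,0,0, 0,0,-0.3,0,0,0,0, 0,0,-0.42,0,0,0,0, 0,0,-0.54,0,0,0,0, 0,0,-0.66,0,0,0,0, 0,0,-0.76,0,0,0,0, 0,0,-0.84,0,0,0,0, 0,0,-0.9,0,0,0,0, 0,0,-0.9,0,0,0,0]'; python3 -m pendant '[0,0,-0.06,0,0,0,0, 0,0,-0.12,0,0,0,0, 0,0,-0.18,0,0,0,0, 0,0,-0.2,0,0,0,0, 0,0,-0.2,0,0,0,0, 0,0,-0.2,0,0,0,0]'
```

```text
clock: 4.25
tool_pos: [0.4398, 0.1972, 0.0782]
eef_rot: [0.656, 0.755, -0.001, -0.0]
contact_force: [0.3, -1.8, 7.4]
opening: 0.12
finger_force: 15.0
clock: 4.85
tool_pos: [0.4105, 0.193, 0.0781]
eef_rot: [0.656, 0.755, -0.001, -0.0]
contact_force: [-1.1, -2.2, 9.0]
opening: 0.116
finger_force: 15.0
```

```bash
python3 -m pendant '[0.36,0,0,0,0,0,0, 0.36,0,0,0,0,0,0, 0.36,0,0,0,0,0,0, 0.36,0,0,-0.1,0,0,0, 0.36,0,0,-0.3,0,0,0, 0.36,0,0,-0.6,0,0,0, 0.36,0,0,-0.9,0,0,0, 0.36,0,0,-1,0,0,0, 0.36,0,0,-1,0,0,0]'
python3 - <<'E'
from h import *
from plant import r
for n in("top","scene"):
    d=r.snapshot(n);np.savez(n+"1.npz",**d)
    H=cv2.cvtColor(d["img"],cv2.COLOR_RGB2HSV)
    for c,lo,hi in(("g",(40,80,40),(85,255,255)),("o",(5,150,120),(18,255,255))):
        for k in big(cv2.inRange(H,lo,hi),3):print(n,c,cv2.boundingRect(k),cv2.contourArea(k))
a=dict(np.load("top1.npz"))["img"][150:270,140:270];b=dict(np.load("scene1.npz"))["img"][200:320,270:450]
a=cv2.resize(a,None,fx=2.9,fy=4,interpolation=2);b=cv2.resize(b,None,fx=2.3,fy=4,interpolation=2)
cv2.imwrite("pics/c2.png",np.hstack([a,b])[:,:,::-1])
E
```

```text
clock: 5.75
tool_pos: [0.4127, 0.1946, 0.2296]
eef_rot: [0.656, 0.755, 0.003, 0.001]
contact_force: [0.4, 0.4, -0.2]
opening: 0.359
finger_force: 0.0
top g (182, 229, 9, 9) 55.0
top g (184, 245, 9, 9) 53.5
top g (195, 226, 5, 25) 5.0
top o (229, 238, 9, 9) 51.5
top o (224, 222, 10, 9) 50.0
top o (379, 157, 1, 1) 0.0
scene g (400, 242, 12, 13) 101.5
scene g (388, 254, 12, 13) 97.0
scene g (377, 263, 34, 23) 83.5
scene o (346, 226, 10, 8) 57.0
scene o (356, 213, 10, 9) 55.5
scene o (337, 245, 1, 1) 0.0
```

View pics/c2.png

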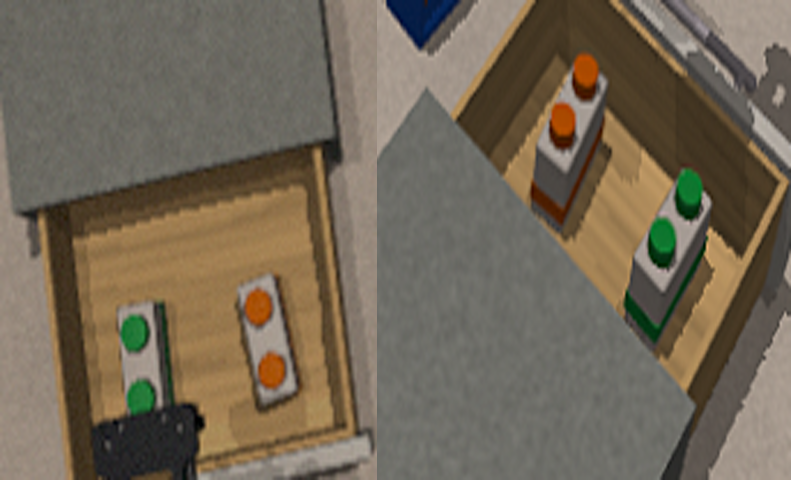

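Drawer open: in the top crop, green is on the left with caps at (134,331) and (141,397); orange is on the right and upright. The scene crop agrees. Next I triangulate the caps.

```bash
python3 - <<'E'
from to import *
D={n:dict(np.load(n+"1.npz")) for n in("top","scene")}
P={}
for n,d in D.items():
    H=cv2.cvtColor(d["img"],cv2.COLOR_RGB2HSV)
    for c,lo,hi in(("g",(40,80,40),(85,255,255)),("o",(5,150,120),(18,255,255))):
        m=[cv2.moments(k) for k in big(cv2.inRange(H,lo,hi),2)]
        p=[(a["m10"]/a["m00"],a["m01"]/a["m00"]) for a in m]
        P[n,c]=sorted(p,key=lambda v:v[1]*(1 if n=="top" else -1)) # far-x first
for c in"go":
    w=[]
    for i in(0,1):
        x,e=tri(D["top"],P["top",c][i],D["scene"],P["scene",c][i]);w.append(x);print(c,x.round(4),e)
    m=(w[0]+w[1])/2;v=w[0]-w[1];an=np.degrees(np.arctan2(v[1],v[0]));print(c,m.round(4),an,np.linalg.norm(v))
    if c=="g":
        G=m;A=an
to([G[0],G[1],.22],A-90);to([G[0],G[1],.22],A+90)
print(r.get_state()["q"])
E
```

```text
g [0.5465 0.2704 0.0855] [0.1, 0.1]
g [0.5053 0.2653 0.0869] [0.2, 0.2]
g [0.5259 0.2679 0.0862] 7.019120107273398 0.04149304097432702
o [0.5605 0.1606 0.0902] [0.3, 0.3]
o [0.5199 0.1498 0.0909] [0.3, 0.3]
o [0.5402 0.1552 0.0905] 14.983364389207901 0.04204120202764722
clock 5.85 pos [0.4111 0.1937 0.227 ] F [-0.2 -0.1 -0. ] open 0.3647830232447478 0.0
shift [0.383 0.827 0.046] turn [-0.     0.     1.011]
clock 5.85 pos [0.4111 0.1937 0.227 ] F [-0.2 -0.1 -0. ] open 0.3647830232447478 0.0
shift [0.383 0.827 0.046] turn [-0.    -0.    -0.989]
[-0.5812877   0.49371494  0.05954991  2.08130737 -0.05290451  0.56868902
 -0.34418819]
```

```bash
python3 -m pendant '[0.7,0.1,0.2,0,0,0,-0.09, 0.9,0.2,0.4,0,0,0,-0.18, 0.9,0.3,0.6,0,0,0,-0.27, 0.9,0.383,0.827,0,0,0,-0.36, 0.9,0.383,0.827,0,0,0,-0.45, 0.9,0.383,0.827,0,0,0,-0.54, 0.9,0.383,0.827,0,0,0,-0.63, 0.9,0.383,0.827,0,0,0,-0.72, 0.9,0.383,0.827,0,0,0,-0.81, 0.9,0.383,0.827,0,0,0,-0.9, 0.9,0.383,0.827,0,0,0,-0.989, 0.9,0.383,0.827,0,0,0,-0.989]'
python3 - <<'E'
from to import *
to([.5259,.2679,.045],97);to([.5259,.2679,.19],97)
d=r.snapshot("wrist");cv2.imwrite("pics/w2.png",d["img"][:,:,::-1]);np.savez("w2.npz",**d)
q=r.get_state();print(R.from_quat(q["eef_rot"]).inv().apply(d["cam_to_world"][:3,3]-q["tool_pos"]),q["q"])
H=cv2.cvtColor(d["img"],cv2.COLOR_RGB2HSV)
for k in big(cv2.inRange(H,(40,80,40),(85,255,255)),3):
    c=k.reshape(-1,2);(x,y),rad=cv2.minEnclosingCircle(k);print(cv2.boundingRect(k),cv2.contourArea(k),plane(d,[[x,y]],.09)[0])
E
```

```text
clock: 7.05
tool_pos: [0.5254, 0.2673, 0.2251]
eef_rot: [-0.061, 0.998, -0.0, -0.002]
contact_force: [-0.6, -0.4, -0.0]
opening: 0.9
finger_force: 0.0
clock 7.05 pos [0.5254 0.2673 0.2251] F [-0.6 -0.4 -0. ] open 0.8998391854850244 0.0
shift [-0.01   0.004  1.2  ] turn [-0.    -0.003  0.   ]
clock 7.05 pos [0.5254 0.2673 0.2251] F [-0.6 -0.4 -0. ] open 0.8998391854850244 0.0
shift [-0.005  0.004  0.234] turn [-0.    -0.003  0.   ]
[ 0.07373194 -0.00019362 -0.14468328] [-0.32016196  0.67789709 -0.39595332  1.68037358  0.32460598  0.85256926
  0.83663288]
(267, 168, 26, 28) 508.0 [0.50363758 0.26388198 0.09      ]
(268, 212, 25, 27) 493.0 [0.54440397 0.26934304 0.09      ]
(273, 155, 24, 4) 20.5 [0.48093305 0.26554927 0.09      ]
```

View pics/w2.png

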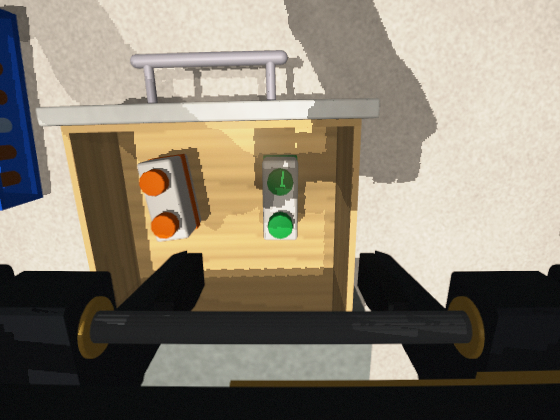

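The wrist view shows the green caps at (280,181) and (280,225), centred between the fingers. That puts the centre at (0.524, 0.267), which agrees with the triangulation. I narrow the opening to clear the drawer wall and descend.

```bash
python3 -m pendant '[0.7,0,0,0.15,0,0,0, 0.7,0,0,0.3,0,0,0, 0.7,0,0,0.45,0,0,0, 0.7,0,0,0.6,0,0,0, 0.7,0,0,0.7,0,0,0, 0.7,0,0,0.7,0,0,0]'; python3 -m pendant '[0.7,0,0,0.1,0,0,0, 0.7,0,0,0.2,0,0,0, 0.7,0,0,0.3,0,0,0, 0.7,0,0,0.4,0,0,0, 0.7,0,0,0.49,0,0,0, 0.7,0,0,0.49,0,0,0]'; python3 -m pendant '[0,0,0,0,0,0,0, 0,0,0,0,0,0,0, 0,0,0,0,0,0,0, 0,0,0,0,0,0,0, 0,0,0,0,0,0,0, 0,0,0,0,0,0,0]' 25
```

```text
clock: 7.7
tool_pos: [0.5245, 0.2669, 0.1197]
eef_rot: [-0.06, 0.998, -0.001, -0.003]
contact_force: [0.2, 0.1, 0.1]
opening: 0.702
finger_force: 0.0
clock: 8.3
tool_pos: [0.5253, 0.2673, 0.0472]
eef_rot: [-0.061, 0.998, -0.001, -0.001]
contact_force: [-0.1, 0.2, 0.5]
opening: 0.699
finger_force: 0.0
clock: 8.9
tool_pos: [0.5268, 0.2678, 0.0497]
eef_rot: [-0.061, 0.998, 0.0, 0.0]
contact_force: [-0.1, -0.8, 5.3]
opening: 0.381
finger_force: 25.0
```

```bash
python3 -m pendant '[0,0,0,-0.05,0,0,0, 0,0,0,-0.15,0,0,0, 0,0,0,-0.3,0,0,0, 0,0,0,-0.45,0,0,0, 0,0,0,-0.6,0,0,0, 0,0,0,-0.75,0,0,0, 0,0,0,-0.9,0,0,0, 0,0,0,-1,0,0,0, 0,0,0,-1,0,0,0, 0,0,0,-1,0,0,0]'
python3 - <<'E'
from to import *
to([.5256,-.2513,.2],93.9)
d=r.snapshot("top");cv2.imwrite("pics/t3.png",d["img"][100:300,130:440,::-1].repeat(2,0).repeat(2,1))
H=cv2.cvtColor(d["img"],cv2.COLOR_RGB2HSV)
print([cv2.boundingRect(k) for k in big(cv2.inRange(H,(40,80,40),(85,255,255)),2)])
E
```

```text
clock: 9.9
tool_pos: [0.5262, 0.2677, 0.1994]
eef_rot: [-0.061, 0.998, 0.0, 0.0]
contact_force: [-0.7, 0.1, -2.2]
opening: 0.38
finger_force: 25.0
clock 9.9 pos [0.5262 0.2677 0.1994] F [-0.7  0.1 -2.2] open 0.3801734218955814 25.00004860572517
shift [ 0.426 -3.433 -0.004] turn [0.    0.    0.035]
[(361, 267, 3, 3), (85, 247, 1, 1)]
```

View pics/t3.png

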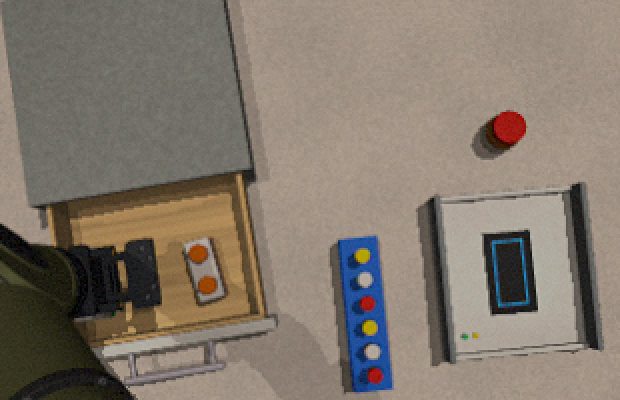

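The cartridge is in the gripper and clear of the drawer, and the orange one stands undisturbed. The load reads about 2 N. Now I carry it across.

```bash
M='python3 -m pendant'; python3 -m pendant '[0,0.02,-0.1,0,0,0,0, 0,0.04,-0.25,0,0,0,0, 0,0.06,-0.4,0,0,0,0, 0,0.08,-0.55,0,0,0,0, 0,0.1,-0.7,0,0,0,0, 0,0.11,-0.85,0,0,0,0]'; python3 -m pendant '[0,0.02,-0.17,0,0,0,0, 0,0.04,-0.34,0,0,0,0, 0,0.06,-0.5,0,0,0,0, 0,0.08,-0.67,0,0,0,0, 0,0.11,-0.85,0,0,0,0]' ; python3 -m pendant '[0,0.02,-0.17,0,0,0,0, 0,0.04,-0.34,0,0,0,0, 0,0.06,-0.5,0,0,0,0, 0,0.08,-0.67,0,0,0,0, 0,0.11,-0.85,0,0,0,0]'; python3 -m pendant '[0,0.02,-0.17,0,0,0,0.02, 0,0.04,-0.34,0,0,0,0.035, 0,0.06,-0.5,0,0,0,0.035, 0,0.08,-0.67,0,0,0,0.035, 0,0.095,-0.8,0,0,0,0.035, 0,0.095,-0.86,0,0,0,0.035, 0,0.095,-0.87,0,0,0,0.035, 0,0.095,-0.87,0,0,0,0.035]'
python3 - <<'E'
from to import *
to([.5256,-.2513,.2],93.9)
s=r.snapshot("scene");np.savez("scene2.npz",**s)
w=r.snapshot("wrist");np.savez("w3.npz",**w);t=r.snapshot("top");np.savez("top2.npz",**t)
for n,d in(("s",s),("w",w),("t",t)):
    H=cv2.cvtColor(d["img"],cv2.COLOR_RGB2HSV);print(n,[(cv2.boundingRect(k),cv2.contourArea(k)) for k in big(cv2.inRange(H,(40,80,40),(85,255,255)),3)])
a=cv2.resize(s["img"][60:210,170:370],(400,300),interpolation=2);b=cv2.resize(w["img"],(400,300),interpolation=cv2.INTER_AREA)
cv2.imwrite("pics/c4.png",np.hstack([a,b])[:,:,::-1])
E
```

```text
clock: 10.55
tool_pos: [0.5245, 0.1366, 0.1982]
eef_rot: [-0.061, 0.998, -0.001, -0.001]
contact_force: [-0.2, -0.1, -2.5]
opening: 0.385
finger_force: 25.0
clock: 11.05
tool_pos: [0.5238, 0.0086, 0.1983]
eef_rot: [-0.061, 0.998, -0.0, -0.001]
contact_force: [0.6, -0.4, -1.2]
opening: 0.382
finger_force: 25.0
clock: 11.55
tool_pos: [0.5226, -0.1197, 0.1983]
eef_rot: [-0.061, 0.998, 0.0, -0.001]
contact_force: [0.5, 0.9, -2.0]
opening: 0.381
finger_force: 25.0
clock: 12.35
tool_pos: [0.5254, -0.2482, 0.1987]
eef_rot: [-0.034, 0.999, 0.001, -0.0]
contact_force: [-0.6, 0.5, -2.0]
opening: 0.386
finger_force: 25.0
clock 12.35 pos [ 0.5254 -0.2482  0.1987] F [-0.6  0.5 -2. ] open 0.38554472477862617 25.000012745149434
shift [ 0.    -0.021 -0.008] turn [ 0.001 -0.    -0.   ]
s [((228, 91, 35, 16), 98.0), ((233, 78, 10, 9), 66.0), ((261, 89, 1, 1), 0.0)]
w [((249, 227, 65, 69), 3364.5), ((252, 344, 58, 37), 1860.5), ((245, 185, 72, 12), 360.5)]
t [((403, 221, 8, 4), 10.0), ((407, 249, 6, 2), 2.0), ((361, 267, 3, 3), 2.0)]
```

View pics/c4.png

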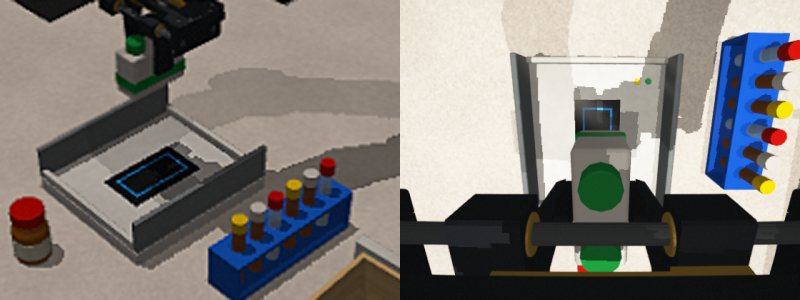

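The scene crop shows the cartridge upright over the reader with rack and jar in place. In the wrist view it hides part of the outline and lines up with it. I'll measure its underside from the band's lower corner.

```bash
python3 - <<'E'
from to import *
s=dict(np.load("scene2.npz"));w=dict(np.load("w3.npz"))
f=lambda d,i:cv2.approxPolyDP(big(cv2.inRange(cv2.cvtColor(d["img"],cv2.COLOR_RGB2HSV),(40,80,40),(85,255,255)),3)[i],1.5,True).reshape(-1,2)
S=f(s,0);W=f(w,2);print(S.tolist(),W.tolist())
q=r.get_state();p=np.array(q["tool_pos"]);Rt=R.from_quat(q["eef_rot"])
sr=S[S[:,0]>=S[:,0].max()-1];sc=sr[sr[:,1].argmax()]
wc=W[(W@[1,-2]).argmax()];wl=W[(W@[-1,-2]).argmax()]
x,e=tri(s,sc,w,wc);print(sc,wc,x,e)
for z in (x[2],.170,.172,.175):
    a=plane(w,[wl,wc],z);print(z,a.round(4).tolist(),"mid in tool",Rt.inv().apply(a.mean(0)-p).round(4))
# near cap circle, centre in tool frame, top plane
(k,l),rad=cv2.minEnclosingCircle(big(cv2.inRange(cv2.cvtColor(w["img"],cv2.COLOR_RGB2HSV),(40,80,40),(85,255,255)),1)[0])
a=plane(w,[[k,l]],.237);print("cap",a,Rt.inv().apply(a[0]-p),rad)
E
```

```text
[[262, 93], [259, 91], [256, 95], [235, 102], [228, 96], [228, 99], [231, 103], [238, 106]] [[245, 191], [246, 195], [251, 190], [309, 190], [314, 192], [316, 196], [316, 190], [313, 185], [248, 185]]
[262  93] [313 185] [ 0.48267252 -0.23369602  0.18417514] [0.1, 0.1]
0.18417514038231106 [[0.4849, -0.2671, 0.1842], [0.4826, -0.2336, 0.1842]] mid in tool [0.0423 0.0001 0.0149]
0.17 [[0.4878, -0.2684, 0.17], [0.4853, -0.2319, 0.17]] mid in tool [0.0394 0.0001 0.0291]
0.172 [[0.4874, -0.2682, 0.172], [0.4849, -0.2322, 0.172]] mid in tool [0.0398 0.0001 0.0271]
0.175 [[0.4868, -0.2679, 0.175], [0.4843, -0.2325, 0.175]] mid in tool [0.0404 0.0001 0.0241]
cap [[ 0.5019771  -0.24918438  0.237     ]] [ 2.39815259e-02  8.34109663e-06 -3.79071013e-02] 34.44718933105469
```

```bash
python3 - <<'E'
from to import *
s=dict(np.load("scene2.npz"));q=r.get_state();p=np.array(q["tool_pos"]);Rt=R.from_quat(q["eef_rot"])
T=s["cam_to_world"]
for dz in(.020,.024,.028,.032):
    o=[]
    for c in((-.04,.017),(-.04,-.017),(.04,.017),(.04,-.017)):
        x=p+Rt.apply([c[0],c[1],dz]);v=T[:3,:3].T@(x-T[:3,3])
        o.append(cv2.projectPoints(np.array([[v[0],-v[1],-v[2]]]),np.zeros(3),np.zeros(3),s["mtx"],np.array([float(s["k1"]),0,0,0]))[0].ravel().round(1).tolist())
    print(dz,o)
m=cv2.inRange(cv2.cvtColor(s["img"],cv2.COLOR_RGB2HSV),(40,80,25),(90,255,255))
for c in range(228,264,3):y=np.nonzero(m[85:115,c])[0]+85;print(c,y.min() if len(y) else 0,y.max() if len(y) else 0,end=" | ")
E
```

```text
0.02 [[236.2, 108.2], [227.1, 102.2], [261.5, 95.1], [252.3, 89.4]]
0.024 [[236.3, 109.6], [227.2, 103.5], [261.5, 96.5], [252.3, 90.8]]
0.028 [[236.4, 111.0], [227.3, 104.9], [261.5, 97.9], [252.3, 92.1]]
0.032 [[236.5, 112.4], [227.4, 106.3], [261.5, 99.2], [252.4, 93.5]]
228 96 99 | 231 99 103 | 234 85 105 | 237 85 106 | 240 85 105 | 243 99 103 | 246 98 101 | 249 98 100 | 252 96 98 | 255 95 97 | 258 92 95 | 261 89 94 |
```

```bash
python3 - <<'E'
from h import *
s=dict(np.load("scene2.npz"));w=dict(np.load("w3.npz"));s1=dict(np.load("scene1.npz"))
a=cv2.resize(s["img"][65:120,215:275],(400,366),interpolation=0);b=cv2.resize(w["img"][165:245,235:327],(400,366),interpolation=0)
cv2.imwrite("pics/c5.png",np.hstack([a,b])[:,:,::-1])
E
```

```text
(no output)
```

View pics/c5.png

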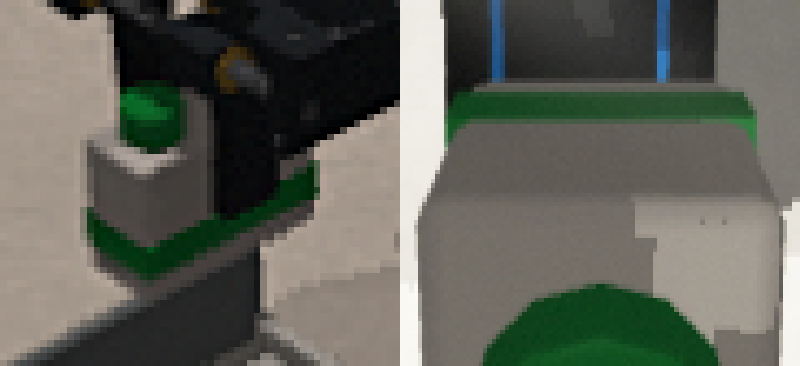

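The zoom shows a pale strip under the green band, with its lowest corner at crop (150,295). The underside is therefore about 25 mm below the TCP, and centring is within about 1 mm. A TCP height of 0.064 gives a 15 mm gap, so I descend in two steps.

```bash
python3 -m pendant '[0,0,-0.02,0.08,0,0,0, 0,0,-0.02,0.18,0,0,0, 0,0,-0.02,0.28,0,0,0, 0,0,-0.02,0.38,0,0,0, 0,0,-0.02,0.48,0,0,0, 0,0,-0.02,0.56,0,0,0, 0,0,-0.02,0.62,0,0,0, 0,0,-0.02,0.65,0,0,0, 0,0,-0.02,0.65,0,0,0, 0,0,-0.02,0.65,0,0,0]'
python3 -c "
from to import *
to([.5256,-.2513,.064],93.9)"
```

```text
clock: 13.5
tool_pos: [0.5263, -0.2521, 0.1019]
eef_rot: [-0.034, 0.999, -0.0, 0.0]
contact_force: [0.2, -0.4, -2.1]
opening: 0.382
finger_force: 25.0
clock 13.5 pos [ 0.5263 -0.2521  0.1019] F [ 0.2 -0.4 -2.1] open 0.38212102849326685 24.999988744966686
shift [0.005 0.006 0.253] turn [-0.  0. -0.]
```

```bash
python3 -m pendant '[0,0,0,0.05,0,0,0, 0,0,0,0.1,0,0,0, 0,0,0,0.15,0,0,0, 0,0,0,0.2,0,0,0, 0,0,0,0.23,0,0,0, 0,0,0,0.25,0,0,0, 0,0,0,0.25,0,0,0, 0,0,0,0.25,0,0,0, 0,0,0,0.25,0,0,0, 0,0,0,0.25,0,0,0]'
python3 - <<'E'
from to import *
to([.5256,-.2513,.064],93.9)
s=r.snapshot("scene");w=r.snapshot("wrist");t=r.snapshot("top")
a=cv2.resize(s["img"][90:200,170:350],(490,300),interpolation=2);b=cv2.resize(w["img"][80:280,180:380],(300,300),interpolation=2)
c=cv2.resize(t["img"][140:310,140:430],(490,287),interpolation=2)
cv2.imwrite("pics/c6.png",np.vstack([np.hstack([a,b]),np.pad(c,((0,0),(0,300),(0,0)))])[:,:,::-1])
H=cv2.cvtColor(t["img"],cv2.COLOR_RGB2HSV);m=np.zeros(H.shape[:2],bool);m[215:300,295:330]=(cv2.inRange(H,(105,120,60),(125,255,255))>0)[215:300,295:330]
ys,xs=np.nonzero(m);print("rack",cv2.minAreaRect((plane(t,np.c_[xs,ys],.06)[:,:2]*1000).astype(np.float32)))
E
```

```text
clock: 14.5
tool_pos: [0.5262, -0.2521, 0.0644]
eef_rot: [-0.034, 0.999, -0.0, 0.0]
contact_force: [0.7, 0.5, -1.8]
opening: 0.384
finger_force: 25.0
clock 14.5 pos [ 0.5262 -0.2521  0.0644] F [ 0.7  0.5 -1.8] open 0.3843264595689885 24.999907733872533
shift [0.003 0.006 0.003] turn [-0.     0.    -0.001]
rack ((477.2577209472656, -50.725555419921875), (198.17642211914062, 51.284523010253906), 4.131274700164795)
```

View pics/c6.png

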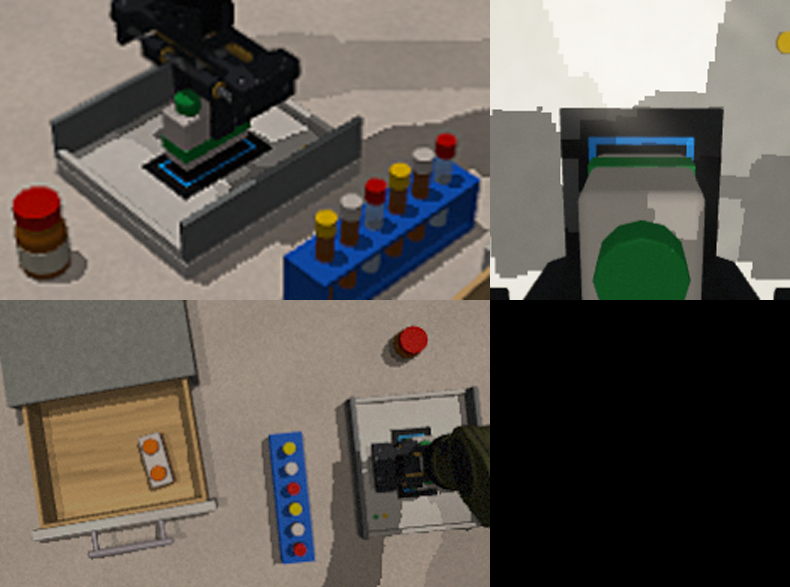

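The pictures show the cartridge upright and hovering, centred in the blue outline (wrist crop columns 590-693). The drawer is open with orange standing, and rack and jar have not moved. The force equals the cartridge's own weight, so nothing is touching the reader.

```bash
python3 -c "
from plant import r
print(r.finish_job())"
```

```text
the job is handed in; nothing more can be done
None
```

I handed the job in at about 14.7 s; no verdict came back. By my last check the green cartridge was held upright about 15 mm above the reader window and centred on the outline, the reader was untouched, the drawer was open with the orange cartridge standing, and the rack and jar had not moved.

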